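# Bring the soil weighing station online

## Task

Bring the weighing station online by lightly pressing three keys down with a fingertip, in this order: first the blue power key on the balance carrying the white-capped sampler, then the blue power key on the balance carrying the orange-capped sampler, and last the green start key on the dark data logger. Each key goes all the way down with a gentle push and stays down by itself; do not press hard. Press no other key, leave the samplers and everything else on the bench where they are, and finish with the hand clear.

Things in the scene. Friction and masses are not known exactly. Their poses are not given: they have to be found in the camera images.
- balance_white: Cream balance carrying the white-capped sampler, fixed; 290 mm deep, 190 wide, pan top 74 up. Origin: centre of its underside; x to its rear, y to its left. Three keys 58 mm apart along y, 110 mm in front (-x) of the origin, faces about 51 mm up: blue at the left (+y), then two grey. May stand left, middle or right, turned up to 12 degrees. Nothing on it stands within 60 mm of the keys.
- balance_white_power_face (a point): Blue power key of the balance with the white-capped sampler. Rubber cap 26 mm deep, 28 wide, 11 mm proud of the panel, giving 1 mm per 3 N. The point is the centre of its pressing face and moves with the key; z points out of the face (11 degrees off vertical, leaning to the instrument's front), y along the row of keys.
- balance_white_power (a joint): Blue power key of the balance with the white-capped sampler. Key travel in m: 0 = up, 0.005 = fully down. It slides along the face's z axis, moves at about 3 N, does not spring back and stays where it is pushed; at the bottom only the rubber cap gives further (1 mm per 3 N).
- balance_white_mid (a joint): Grey middle key of the balance with the white-capped sampler, to be left up. Key travel in m: 0 = up, 0.005 = fully down. It slides along the face's z axis, moves at about 3 N, does not spring back and stays where it is pushed; at the bottom only the rubber cap gives further (1 mm per 3 N).
- balance_white_right (a joint): Grey right-hand key of the balance with the white-capped sampler, to be left up. Key travel in m: 0 = up, 0.005 = fully down. It slides along the face's z axis, moves at about 3 N, does not spring back and stays where it is pushed; at the bottom only the rubber cap gives further (1 mm per 3 N).
- balance_orange: Cream balance carrying the orange-capped sampler, fixed; 290 mm deep, 190 wide, pan top 74 up. Origin: centre of its underside; x to its rear, y to its left. Three keys 58 mm apart along y, 110 mm in front (-x) of the origin, faces about 51 mm up: blue at the left (+y), then two grey. May stand left, middle or right, turned up to 12 degrees. Nothing on it stands within 60 mm of the keys.
- balance_orange_power_face (a point): Blue power key of the balance with the orange-capped sampler. Rubber cap 26 mm deep, 28 wide, 11 mm proud of the panel, giving 1 mm per 3 N. The point is the centre of its pressing face and moves with the key; z points out of the face (11 degrees off vertical, leaning to the instrument's front), y along the row of keys.
- balance_orange_power (a joint): Blue power key of the balance with the orange-capped sampler. Key travel in m: 0 = up, 0.005 = fully down. It slides along the face's z axis, moves at about 3 N, does not spring back and stays where it is pushed; at the bottom only the rubber cap gives further (1 mm per 3 N).
- balance_orange_mid (a joint): Grey middle key of the balance with the orange-capped sampler, to be left up. Key travel in m: 0 = up, 0.005 = fully down. It slides along the face's z axis, moves at about 3 N, does not spring back and stays where it is pushed; at the bottom only the rubber cap gives further (1 mm per 3 N).
- balance_orange_right (a joint): Grey right-hand key of the balance with the orange-capped sampler, to be left up. Key travel in m: 0 = up, 0.005 = fully down. It slides along the face's z axis, moves at about 3 N, does not spring back and stays where it is pushed; at the bottom only the rubber cap gives further (1 mm per 3 N).
- logger: Dark data logger box, fixed, 200 mm deep, 150 wide, 50 high, screen on top at the rear, sloping grey key panel in front. Origin: centre of its underside, x to its rear, y to its left. Two keys 64 mm apart along y, 57 mm in front (-x) of the origin, faces about 52 mm up: green at the left (+y), red at the right. May stand left, middle or right, turned up to 17 degrees.
- logger_start_face (a point): Green start key of the logger. Rubber cap 26 mm deep, 28 wide, 11 mm proud of the panel, giving 1 mm per 3 N. The point is the centre of its pressing face and moves with the key; z points out of the face (11 degrees off vertical, leaning to the instrument's front), y along the row of keys.
- logger_start (a joint): Green start key of the logger. Key travel in m: 0 = up, 0.005 = fully down. It slides along the face's z axis, moves at about 3 N, does not spring back and stays where it is pushed; at the bottom only the rubber cap gives further (1 mm per 3 N).
- logger_stop (a joint): Red stop key of the logger, to be left up. Key travel in m: 0 = up, 0.005 = fully down. It slides along the face's z axis, moves at about 3 N, does not spring back and stays where it is pushed; at the bottom only the rubber cap gives further (1 mm per 3 N).
- sampler_white: Capped soil sampler, loose on the pan: black base, steel ring, white cap; 82 mm across, 95 mm tall. Origin: centre of its underside. Leave it alone.
- sampler_orange: Capped soil sampler, loose on the pan: black base, steel ring, orange cap; 82 mm across, 95 mm tall. Origin: centre of its underside. Leave it alone.
- weight: Small brass weight, loose, 28 mm across and 40 mm tall, on the pan of the balance with the orange-capped sampler. Origin: centre of its underside. Leave it alone.
- jar: Closed jar with blue lid, loose on the bench in front of the instruments, 52 mm across, 75 mm tall. Origin: centre of its underside. Leave it alone.
- spare_ring: Empty steel ring, loose on the bench, 68 mm across, 45 mm tall. Origin: centre of its underside. Leave it alone.
- marker: White marker pen with black cap, loose on the bench, about 130 mm long, 15 mm thick. Leave it alone.
- brush: Brush lying loose on the bench, 160 mm long. Leave it alone.

How it is judged (in metres and radians):
On the way, in this order (a step that is already met when the one before it is completed fails the run):
1. the blue key of the balance with the white-capped sampler is down (value of joint balance_white_power above 0.003 m), for 0.1 s.
2. then the blue key of the balance with the orange-capped sampler is down (value of joint balance_orange_power above 0.003 m), for 0.1 s.
3. last, the green start key of the logger is down (value of joint logger_start above 0.003 m), for 0.1 s.
At the end, for the whole second after the job is handed in: The two blue keys and the green key are down (more than 3 of their 5 mm), all grey keys and the red key are up (under 2 mm), and the samplers, weight (within 10 mm), jar, ring (15 mm), marker and brush (20 mm) are where they were, at rest (value of joint each of balance_white_power, balance_orange_power, logger_start above 0.003 m and value of joint each of balance_white_mid, balance_white_right, balance_orange_mid, balance_orange_right, logger_stop below 0.002 m and distance of each of sampler_white, sampler_orange, weight from where it was at the start of the episode below 0.01 m and distance of each of jar, spare_ring from where it was at the start of the episode below 0.015 m and distance of each of marker, brush from where it was at the start of the episode below 0.02 m and linear speed of each of sampler_white, sampler_orange, weight below 0.02 m/s); the robot touches nothing.
It fails at once if a key was pressed out of order ((value of joint balance_orange_power above 0.002 m and value of joint balance_white_power below 0.002 m) or (value of joint logger_start above 0.002 m and value of joint balance_white_power below 0.002 m) or (value of joint logger_start above 0.002 m and value of joint balance_orange_power below 0.002 m)).
It fails at once if a grey key or the red key was pressed (2 mm or more) (value of joint any of balance_white_mid, balance_white_right, balance_orange_mid, balance_orange_right, logger_stop above 0.002 m).
It fails at once if an instrument was pressed hard (over 20 N) (contact force between any of the fingers, the arm and balance_white above 20 N or contact force between any of the fingers, the arm and balance_orange above 20 N or contact force between any of the fingers, the arm and logger above 20 N).
It fails at once if a sampler, the weight (10 mm), the jar, the ring (15 mm), the marker or the brush (20 mm) was moved or lifted (distance of any of sampler_white, sampler_orange, weight from where it was at the start of the episode above 0.01 m or distance of any of jar, spare_ring from where it was at the start of the episode above 0.015 m or distance of any of marker, brush from where it was at the start of the episode above 0.02 m).
It also fails if it takes over 48 s, if anything falls off the work surface, if the arm or the gripper's body presses on something with over 40 N, if the wrist force passes 120 N, or if a joint passes its speed limit or range.

## Robot

A 7-joint arm with a two-finger parallel gripper is mounted at the origin on the work surface. World frame = base frame: x ahead of the robot, y to its left, z up, the work surface at z = 0. Lengths are in mm, angles in rad, forces in N, time in s.
With the tool pointing down it reaches from about 400 to 875 mm from the base axis. Payload 4.4 kg.
Tool frame: the origin (TCP) lies midway between the tips of the shut fingers; the grasp point (between the pads) lies 19 mm behind it (ctrl.pinch_z is the distance from the TCP to the grasp point, in mm); z points along the fingers, y is the line along which they close (so a half turn about z gives the same grasp; the last joint's range is limited). The gripper opens to 85 mm and grips with 20 to 120 N. Pads are 22 mm wide; open, the fingers measure 114 mm over their backs; the gripper's body (76 mm by 85 mm) begins 54 mm behind the grasp point. The pads swing forward as they close: fully open they stand 13 mm farther back than shut.
Start: joints at [-1.312, 0.628, 0.038, 1.517, -0.027, 0.996, -0.02], TCP at [207.404, 616.037, 231.313] pointing down, gripper open.
Joint ranges: [-3.06, 3.06], [-0.37, 2.12], [-1.25, 1.32], [0.18, 2.47], [-1.1, 4.24], [0.23, 1.98], [-2.94, 2.94]. Speed limits (rad/s): [2.57, 2.57, 3.14, 3.14, 3.14, 3.14, 3.14].

## Interface

Orientations are given as [roll, pitch, yaw] about the fixed x, y, z axes, in that order (R = Rz(yaw) Ry(pitch) Rx(roll)).
In Python, from cell import read_state, cams, order, ctrl gives the robot as it stands.
- The arm moves only by the tool move_arm, never from a script. Its argument "targets" is text: rows parted by semicolons, each of 7 numbers parted by spaces: the gripper's target within -1 to 1 (fully open at 1, half-way at 0, shut at -1), then the shift along the tool's x, y, z in cm, then the turn, a rotation vector about the tool's x, y, z in degrees. A call has 1 to 5 rows; each row shifts and turns the commanded pose from where the row before left it, along the tool's axes as they then stand; what a row does not reach is not made up. A row lasts 1/12 s, in which the tool goes at most 41.7 mm and 7.16 degrees, less where a joint would pass 70% of its speed; a pose out of reach is approached as far as the arm can. A call with a gripper value outside its range is refused whole. The fingers move at their own pace and stop on an object; the grip force is fixed at half the most. Time passes only in rows, so rows that do not move let the fingers close. It gives the time, the measured TCP pose, the force, the opening and the grip force at its end, in the units of the state.
- read_state(): the state, without advancing time (a new reading comes with each control period).
- cams.get_image(name): name is "side" or "top"; returns a dict with "color" (384x512x3 uint8, red, green, blue), "fovy" (degrees; the focal length in pixels is half the picture's height over the tangent of half this angle, whatever the lens; pixels are square), "cx", "cy" (the principal point, pixels), "rvec" (rotation vector, rad) and "tvec" (3), from world to camera coordinates, as OpenCV has them. Camera axes: x right, y down, z forward; pixel columns grow to the right and rows downward; lengths in mm; the calibration is good to about 2 mm. A picture is of the moment at which its call begins. There is no depth.
- order.finish_job(): hands the job in; it is judged then, once.
The state is a dict: "clock": time; "qpos": joint angles; "qd": joint speeds; "tau": joint torques, N m; "eef_pos": TCP position; "tool_rot": TCP orientation; "force": force on the tool from outside, world axes, zero at the start; "torque": the same for the moment, N m; "width": finger opening in mm; "gripper_force": force on a finger pad.
Only numpy, scipy, OpenCV 4.12 (cv2) and the standard library are available. Lean on these libraries where they do the work, as an engineer would, in place of code of your own. Each camera call takes 0.05 s, during which the arm holds its last target. There are 200 camera calls.

## Working session

There is one attempt and no reset: what is moved stays moved. The work goes in short steps, Python scripts to look and compute and a tool call to move; the robot and the scene stay as the last step left them, time stands still between calls to the robot, and variables do not carry over. Pictures are saved under pics/ and viewed, at most 10 in all, crops included, and the job is handed in when it is done.

Besides the shell and the picture viewer there is one more tool, called after "Call:" as a command line: name --argument value ..., lists and objects as JSON in quotes. move_arm: Moves the arm, as the interface text tells. Its arguments: {"type":"object","properties":{"targets":{"type":"string"}},"required":["targets"]}

```bash
mkdir -p pics; python3 - <<'E'
from cell import read_state, cams
import cv2, json
for n in ("side","top"):
    d=cams.get_image(n); cv2.imwrite(f"pics/{n}0.png",d["color"][:,:,::-1])
    print(n,{k:v for k,v in d.items() if k!="color"})
print(read_state())
E
```

```text
side {'fovy': 43.22985496291184, 'cx': 266.16603198853124, 'cy': 193.7631225017394, 'rvec': array([ 2.34885218, -0.38796644,  0.15186918]), 'tvec': array([-527.31166812,  158.40782896, 1170.94076577])}
top {'fovy': 55.96145832054629, 'cx': 253.94770769262234, 'cy': 188.43348515045793, 'rvec': array([ 2.15650078, -2.10462934,  0.19019854]), 'tvec': array([ -21.35641137,  530.0911147 , 1156.04352361])}
{'clock': 0.1, 'qpos': array([-1.31178302,  0.62923636,  0.03847121,  1.51824716, -0.02698908,
        0.99633046, -0.01998191]), 'qd': array([-1.70156505e-03, -1.33970681e-03,  3.34411475e-04, -3.83368419e-03,
       -1.30616957e-03, -8.64456756e-04,  6.94355106e-05]), 'tau': array([ 2.56648571e-03, -5.64539158e+01,  1.23014264e+00, -1.93977553e+01,
        1.11817225e-02,  5.42721551e-03, -4.16714317e-05]), 'eef_pos': array([207.24623048, 615.48756835, 230.49941131]), 'tool_rot': array([-3.13989048e+00,  4.06893440e-05,  2.81678249e+00]), 'force': array([-0.75478431,  0.0819633 ,  0.43226277]), 'torque': array([ 0.01312809,  0.00309337, -0.040569  ]), 'gripper_force': 0.0, 'width': 85.6858656327037}
```

View pics/top0.png

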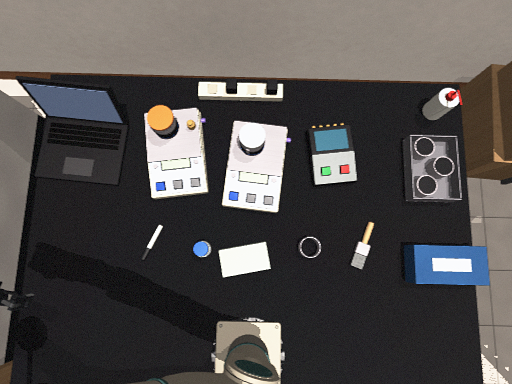

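View pics/side0.png

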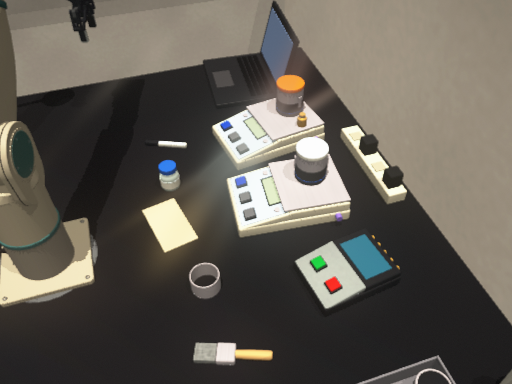

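Top view: the orange-cap balance is on the left (blue key ~160,186), the white-cap balance in the middle (blue key ~234,196) and the logger on the right (green ~326,171). Side view: the keys are at about (226,126), (241,181) and (319,263). Next I triangulate them.

```bash
cat > h.py <<'E'
import cv2, numpy as np
from cell import read_state, cams
from scipy.spatial.transform import Rotation as R
def cam(n):
    d=cams.get_image(n); f=192/np.tan(np.radians(d["fovy"])/2)
    K=np.array([[f,0,d["cx"]],[0,f,d["cy"]],[0,0,1]]); Rm=cv2.Rodrigues(d["rvec"])[0]
    return d["color"],K,Rm,d["tvec"].reshape(3)
def blob(img,hue,guess,smin=130,r=14):
    h=cv2.cvtColor(img,cv2.COLOR_RGB2HSV)
    m=cv2.inRange(h,(hue[0],smin,70),(hue[1],255,255))
    n,l,s,c=cv2.connectedComponentsWithStats(m)
    ok=[i for i in range(1,n) if s[i,4]>15 and np.hypot(*(c[i]-guess))<r]
    i=max(ok,key=lambda i:s[i,4]); return c[i],s[i]
def plane(p,c,z):
    _,K,Rm,t=c; d=Rm.T@np.linalg.inv(K)@np.array([*p,1]); o=-Rm.T@t
    return o+d*(z-o[2])/d[2]
def tri(p,cp,q,cq):
    X=cv2.triangulatePoints(cp[1]@np.c_[cp[2],cp[3]],cq[1]@np.c_[cq[2],cq[3]],np.array(p,float).reshape(2,1),np.array(q,float).reshape(2,1))
    return (X[:3]/X[3]).ravel()
E
python3 - <<'E'
from h import *
np.set_printoptions(precision=1,suppress=True)
T=cam("top");S=cam("side")
for n,h,a,b in [("white",(105,130),(234,196),(241,181)),("orange",(105,130),(160,186),(226,126)),("green",(50,80),(326,171),(319,263)),("red",(0,6),(345,169),(333,285))]:
    p,s=blob(T[0],h,a);q,u=blob(S[0],h,b)
    print(n,p,s,q,u,"tri",tri(p,T,q,S),"top51",plane(p,T,51),"side51",plane(q,S,51))
big=[cv2.resize(T[0][90:220,135:365],None,fx=3.4,fy=3.4,interpolation=cv2.INTER_CUBIC)]
cv2.imwrite("pics/topc.png",big[0][:,:,::-1])
cv2.imwrite("pics/sidec.png",cv2.resize(S[0][105:305,200:400],None,fx=3,fy=3,interpolation=cv2.INTER_CUBIC)[:,:,::-1])
E
```

```text
white [233.1 195.6] [229 192   9   8  68] [240.2 180.6] [236 177   9   8  50] tri [504.2  59.8  50.6] top51 [504.   59.8  51. ] side51 [504.2  59.4  51. ]
orange [160.  185.9] [156 182   9   9  69] [225.3 124.7] [221 121  10   8  52] tri [530.4 303.4  50.2] top51 [530.6 303.2  51. ] side51 [530.  302.4  51. ]
green [325.7 170.7] [322 167   8   8  60] [317.9 262.5] [311 256  15  14 126] tri [ 597.4 -248.2   45.5] top51 [ 595.9 -247.1   51. ] side51 [ 595.6 -251.8   51. ]
red [344.5 168.6] [340 165   9   8  63] [332.6 284. ] [325 277  16  15 153] tri [ 605.9 -311.9   45.1] top51 [ 604.8 -310.4   51. ] side51 [ 603.6 -315.2   51. ]
```

View pics/topc.png

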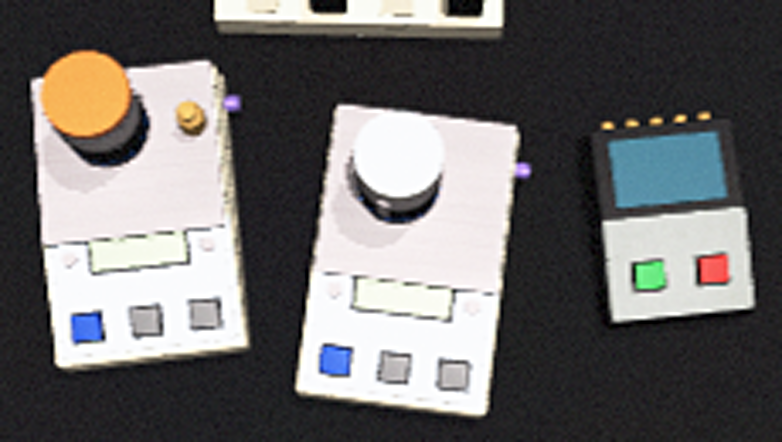

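View pics/sidec.png

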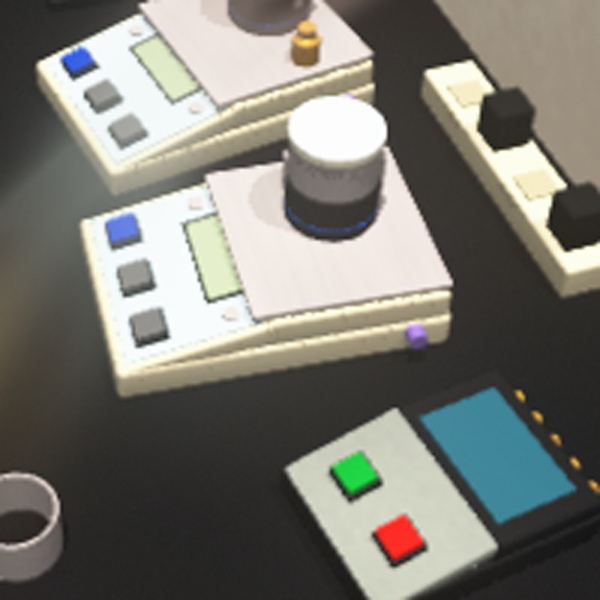

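```bash
cat >> h.py <<'E'
def goalrot(yaw,tilt=11): return R.from_euler('z',yaw,degrees=True)*R.from_euler('y',-tilt,degrees=True)*R.from_matrix(np.diag([-1.,1,-1]))
def rows(goal,rot,n,g=-1):
    s=read_state(); p=s["eef_pos"]; r=R.from_euler('xyz',s["tool_rot"]); dr=(r.inv()*rot).as_rotvec()/n
    st=(goal-p)/n; out=[]
    for i in range(n):
        v=r.inv().apply(st)/10; out.append(f"{g} "+" ".join(f"{x:.2f}" for x in v)+" "+" ".join(f"{x:.1f}" for x in np.degrees(dr))); r=r*R.from_rotvec(dr)
    print("dist",np.linalg.norm(goal-p),"\n".join(out))
def off(key,rot,d): return np.array(key,float)-rot.apply([0,0,1])*d   # d mm out of the face
E
python3 - <<'E'
from h import *
np.set_printoptions(precision=1,suppress=True)
T=cam("top");S=cam("side")
f=lambda u,v:(135+u/3.4-.35,90+v/3.4-.35)
for n,a,b in [("white",(335,361),(454,375)),("orange",(87,327),(205,313)),("logger",(649,275),(713,268))]:
    A=plane(f(*a),T,51);B=plane(f(*b),T,51);d=A-B
    print(n,A,B,np.linalg.norm(d),"yaw",np.degrees(np.arctan2(-d[0],d[1])))
# bright-only face of green in side
h=cv2.cvtColor(S[0],cv2.COLOR_RGB2HSV); m=cv2.inRange(h,(50,130,150),(80,255,255)); m[:, :300]=0
print(cv2.moments(m,True)["m00"],[cv2.moments(m,True)[k]/cv2.moments(m,True)["m00"] for k in("m10","m01")])
r=goalrot(-6.7); rows(np.array([495,60,200.]),r,16)
E
```

```text
white [503.2  59.5  51. ] [492.3 -56.3  51. ] 116.34027521608031 yaw -5.370511221088011
orange [530.8 302.4  51. ] [547.5 188.2  51. ] 115.46113528607547 yaw 8.344909903726604
logger [ 596.5 -246.6   51. ] [ 605.1 -309.8   51. ] 63.815394886640206 yaw 7.795145204166371
108.0 [317.8425925925926, 261.97222222222223]
dist 626.6365484857328 -1 -2.81 -2.72 0.20 -0.1 -0.7 -0.7
-1 -2.77 -2.75 0.23 -0.1 -0.7 -0.7
-1 -2.74 -2.79 0.25 -0.1 -0.7 -0.7
-1 -2.70 -2.83 0.28 -0.1 -0.7 -0.7
-1 -2.66 -2.86 0.31 -0.1 -0.7 -0.7
-1 -2.61 -2.90 0.34 -0.1 -0.7 -0.7
-1 -2.57 -2.93 0.37 -0.1 -0.7 -0.7
-1 -2.53 -2.96 0.39 -0.1 -0.7 -0.7
-1 -2.49 -3.00 0.42 -0.1 -0.7 -0.7
-1 -2.44 -3.03 0.45 -0.1 -0.7 -0.7
-1 -2.40 -3.06 0.47 -0.1 -0.7 -0.7
-1 -2.35 -3.09 0.49 -0.1 -0.7 -0.7
-1 -2.31 -3.12 0.52 -0.1 -0.7 -0.7
-1 -2.26 -3.15 0.54 -0.1 -0.7 -0.7
-1 -2.21 -3.18 0.56 -0.1 -0.7 -0.7
-1 -2.16 -3.21 0.59 -0.1 -0.7 -0.7
```

Call:
move_arm --targets "-1 -2.8 -2.7 0.2 0 -0.7 -0.7; -1 -2.8 -2.7 0.2 0 -0.7 -0.7; -1 -2.7 -2.8 0.3 0 -0.7 -0.7; -1 -2.7 -2.8 0.3 0 -0.7 -0.7; -1 -2.7 -2.9 0.3 0 -0.7 -0.7"

```text
clock: 0.72
eef_pos: [297.9, 441.1, 221.6]
tool_rot: [-3.14, 0.062, 2.879]
force: [0.7, 1.0, -0.8]
width: 25.7
gripper_force: 0.0
```

Call:
move_arm --targets "-1 -2.6 -2.9 0.3 0 -0.7 -0.7; -1 -2.6 -2.9 0.4 0 -0.7 -0.7; -1 -2.5 -3 0.4 0 -0.7 -0.7; -1 -2.5 -3 0.4 0 -0.7 -0.7; -1 -2.4 -3 0.4 0 -0.7 -0.7"

```text
clock: 1.13
eef_pos: [386.5, 266.9, 214.2]
tool_rot: [-3.134, 0.123, 2.94]
force: [0.2, 0.6, -0.4]
width: -0.1
gripper_force: 0.0
```

```bash
python3 -c "
from h import *
r=goalrot(-5.4); rows(off((504,59.6,51),r,50),r,10)"
```

```text
dist 259.3713618567722 -1 -1.32 -1.80 1.33 -0.1 -0.4 -0.6
-1 -1.29 -1.81 1.33 -0.1 -0.4 -0.6
-1 -1.26 -1.83 1.33 -0.1 -0.4 -0.6
-1 -1.23 -1.85 1.34 -0.1 -0.4 -0.6
-1 -1.21 -1.86 1.34 -0.1 -0.4 -0.6
-1 -1.18 -1.88 1.35 -0.1 -0.4 -0.6
-1 -1.15 -1.89 1.35 -0.1 -0.4 -0.6
-1 -1.12 -1.91 1.35 -0.1 -0.4 -0.6
-1 -1.09 -1.92 1.36 -0.1 -0.4 -0.6
-1 -1.06 -1.94 1.36 -0.1 -0.4 -0.6
```

Call:
move_arm --targets "-1 -1.3 -1.8 1.3 0 -0.4 -0.6; -1 -1.3 -1.8 1.3 0 -0.4 -0.6; -1 -1.3 -1.8 1.3 0 -0.4 -0.6; -1 -1.2 -1.9 1.3 0 -0.4 -0.6; -1 -1.2 -1.9 1.3 0 -0.4 -0.6"

```text
clock: 1.55
eef_pos: [439.8, 163.8, 158.8]
tool_rot: [-3.127, 0.157, 2.993]
force: [0.0, 0.4, 0.7]
width: -0.2
gripper_force: 0.0
```

Call:
move_arm --targets "-1 -1.2 -1.9 1.3 0 -0.4 -0.6; -1 -1.1 -1.9 1.3 0 -0.4 -0.6; -1 -1.1 -1.9 1.3 0 -0.4 -0.6; -1 -1.1 -1.9 1.3 0 -0.4 -0.6; -1 0 0 0 0 0 0"

```text
clock: 1.97
eef_pos: [481.5, 74.7, 115.1]
tool_rot: [-3.114, 0.18, 3.028]
force: [-0.8, -0.4, -0.1]
width: 0.1
gripper_force: 0.0
```

```bash
python3 -c "
from h import *
r=goalrot(-5.4); rows(off((504,59.6,51),r,20),r,4);print(read_state()['eef_pos'])
for n in('top','side'): cv2.imwrite(f'pics/{n}1.png',cams.get_image(n)['color'][:,:,::-1])
a=cv2.imread('pics/side1.png')[90:290,140:340];b=cv2.imread('pics/top1.png')[90:290,130:330]
cv2.imwrite('pics/c1.png',cv2.resize(np.hstack([a,b]),None,fx=2,fy=2,interpolation=cv2.INTER_CUBIC))"
```

```text
dist 50.47661301979917 -1 -0.30 -0.28 1.19 -0.4 -0.2 -0.3
-1 -0.29 -0.29 1.19 -0.4 -0.2 -0.3
-1 -0.29 -0.30 1.19 -0.4 -0.2 -0.3
-1 -0.28 -0.31 1.19 -0.4 -0.2 -0.3
[481.49198378  74.72759709 115.1270691 ]
```

View pics/c1.png

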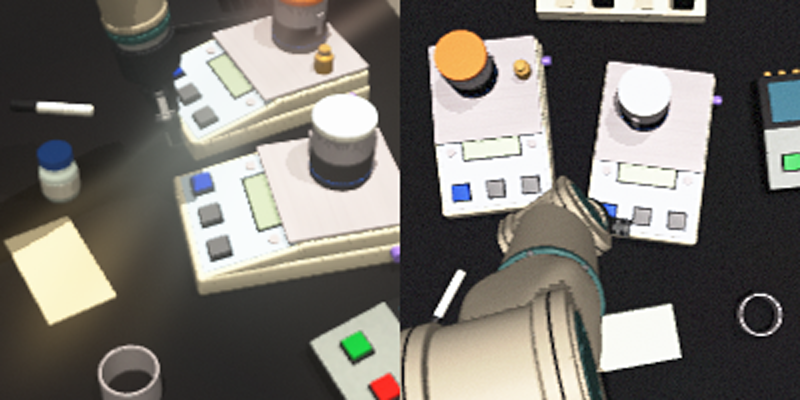

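Side crop: fingertips at about full-frame (222,148), short of the white balance's blue key. Top crop: the tip is near the key, at about (440/2…). I'll check the tip against the TCP projection.

```bash
python3 -c "
from h import *
s=read_state();print(s['eef_pos'],s['tool_rot'])
for n in('top','side'):
    c=cam(n); 
    for P in (s['eef_pos'],np.array([504,59.6,51.])): print(n,cv2.projectPoints(P,c[2],c[3],c[1],None)[0].ravel())
    x,y=cv2.projectPoints(s['eef_pos'],c[2],c[3],c[1],None)[0].ravel().astype(int)
    im=c[0].copy(); cv2.circle(im,(x,y),1,(255,0,0),-1); o=cv2.resize(im[y-35:y+35,x-35:x+35],(400,400),interpolation=cv2.INTER_CUBIC)[:,:,::-1]
    cv2.imwrite(f'pics/{n}2.png',o)
cv2.imwrite('pics/c2.png',np.hstack([cv2.imread(f'pics/{n}2.png') for n in('top','side')]))"
```

```text
[481.52532429  80.1977975  116.28520443] [-3.11952747  0.18265259  3.03254232]
top [225.22342856 199.30080929]
top [233.16973335 195.58615946]
side [228.34587007 159.11184466]
side [240.08186576 180.55431585]
```

View pics/c2.png

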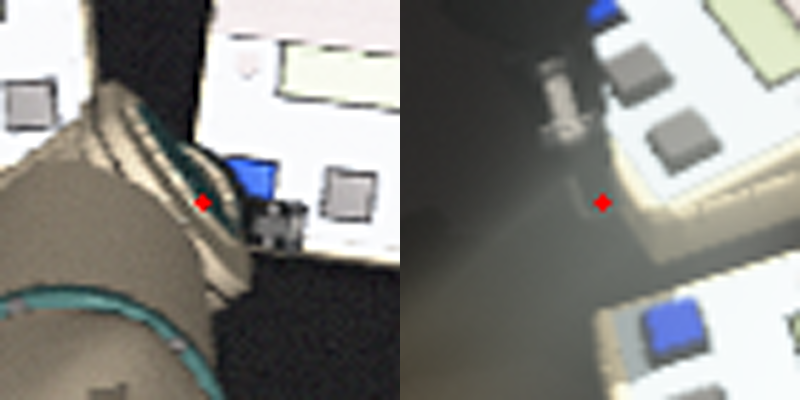

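The side crop shows the bright finger knuckle at about (560,110), with the fingers running down to within a few px of the projected TCP. In the top crop the wrist hides the tip and only a knuckle shows, 37 mm to the right. That is consistent, so I approach to 20 mm off the face and let it settle.

Call:
move_arm --targets "-1 -0.3 -0.3 1.2 0 -0.2 -0.4; -1 -0.3 -0.3 1.2 0 -0.2 -0.4; -1 -0.3 -0.3 1.2 0 -0.2 -0.4; -1 0 0 0 0 0 0; -1 0 0 0 0 0 0"

```text
clock: 2.58
eef_pos: [493.2, 72.0, 86.9]
tool_rot: [-3.114, 0.19, 3.056]
force: [0.2, 0.5, 0.6]
width: 0.0
gripper_force: 0.0
```

Call:
move_arm --targets "-1 0 0 0 0 0 0; -1 0 0 0 0 0 0"

```text
clock: 2.75
eef_pos: [493.7, 71.9, 87.6]
tool_rot: [-3.114, 0.192, 3.056]
force: [-0.8, 0.5, 0.3]
width: -0.5
gripper_force: 0.0
```

```bash
python3 -c "
from h import *
r=goalrot(-5.4); rows(off((504,59.6,51),r,5),r,3);s=read_state();print(s['eef_pos'],s['tool_rot'],s['force'])
for n in('top','side'):
    c=cam(n); x,y=cv2.projectPoints(s['eef_pos'],c[2],c[3],c[1],None)[0].ravel().astype(int)
    im=c[0].copy(); cv2.circle(im,(x,y),1,(255,0,0),-1); o=cv2.resize(im[y-30:y+30,x-30:x+30],(400,400),interpolation=cv2.INTER_CUBIC)[:,:,::-1]
    cv2.imwrite(f'pics/{n}2.png',o)
cv2.imwrite('pics/c3.png',np.hstack([cv2.imread(f'pics/{n}2.png') for n in('top','side')]))"
```

```text
dist 35.20704174328149 -1 -0.14 -0.35 1.11 -0.5 -0.0 0.2
-1 -0.14 -0.36 1.11 -0.5 -0.0 0.2
-1 -0.14 -0.37 1.11 -0.5 -0.0 0.2
[493.68389518  71.88318531  87.58035214] [-3.11438212  0.19172279  3.05581457] [-0.80311081  0.52133398  0.26498017]
```

View pics/c3.png

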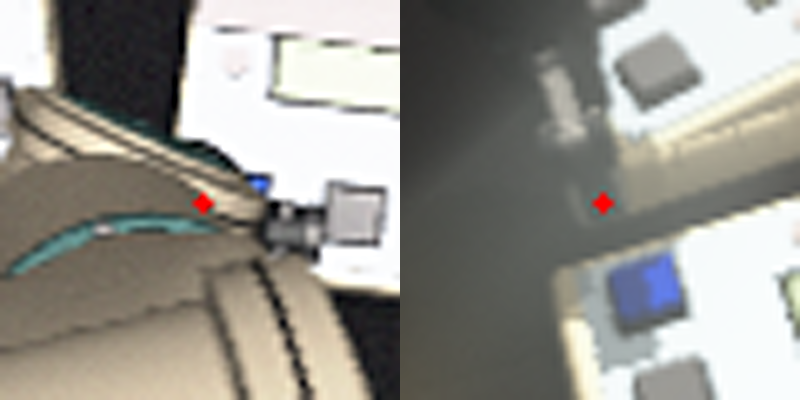

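The side crop shows the fingers ending near the projected TCP, above the white balance's blue key, possibly a few mm past it. From here I go down slowly, using the force as a check.

Call:
move_arm --targets "-1 -0.2 -0.4 0.9 -0.5 0 0.2; -1 -0.1 -0.4 1 -0.5 0 0.2; -1 -0.1 -0.3 1 -0.5 0 0.2; -1 0 0 0 0 0 0; -1 0 0 0 0 0 0"

```text
clock: 3.27
eef_pos: [501.6, 58.3, 59.3]
tool_rot: [3.141, 0.19, 3.044]
force: [-0.1, 0.6, 0.3]
width: 0.2
gripper_force: 0.0
```

```bash
python3 -c "
from h import *
r=goalrot(-5.4); rows(off((504,59.6,51),r,0),r,1);s=read_state();print(s['eef_pos'],s['tool_rot'],s['force'])"
```

```text
dist 8.692032113633013 -1 -0.06 0.15 0.85 -0.0 -0.1 -0.2
[501.62137271  58.32013297  59.26168838] [3.14129997 0.19003862 3.04396728] [-0.09335772  0.63196902  0.3169665 ]
```

Call:
move_arm --targets "-1 0 0.1 0.3 0 0 0; -1 0 0 0.2 0 0 0; -1 0 0 0.2 0 0 0; -1 0 0 0 0 0 0; -1 0 0 0 0 0 0"

```text
clock: 3.68
eef_pos: [503.6, 60.2, 52.9]
tool_rot: [3.14, 0.192, 3.045]
force: [0.9, 0.9, 2.5]
width: 0.3
gripper_force: 1.2
```

Call:
move_arm --targets "-1 0 0 0.1 0 0 0; -1 0 0 0.1 0 0 0; -1 0 0 0.1 0 0 0; -1 0 0 0 0 0 0; -1 0 0 0 0 0 0"

```text
clock: 4.1
eef_pos: [504.0, 59.5, 49.5]
tool_rot: [3.141, 0.191, 3.045]
force: [-0.3, 1.6, 2.3]
width: 0.0
gripper_force: 1.3
```

Call:
move_arm --targets "-1 0 0 0.1 0 0 0; -1 0 0 0.1 0 0 0; -1 0 0 0.1 0 0 0; -1 0 0 0 0 0 0; -1 0 0 0 0 0 0"

```text
clock: 4.52
eef_pos: [504.5, 59.4, 46.9]
tool_rot: [3.141, 0.191, 3.045]
force: [-1.8, 1.4, 8.7]
width: 0.3
gripper_force: 4.7
```

The force rose to 8.7 N after a plateau at about 2.5 N, so the key is bottomed. I retract and go to the orange balance.

Call:
move_arm --targets "-1 0 0 -1.5 0 0 0; -1 0 0 -2.5 0 0 0; -1 0 0 -2.5 0 0 0; -1 0 0 -1.5 0 0 0; -1 0 0 0 0 0 0"

```text
clock: 4.93
eef_pos: [489.7, 60.0, 127.1]
tool_rot: [3.141, 0.193, 3.043]
force: [-1.0, 0.3, 0.5]
width: -0.0
gripper_force: 0.0
```

```bash
python3 -c "
from h import *
T=cam('top');S=cam('side')
try: p,s=blob(T[0],(105,130),(233,195));print('top',p,s)
except Exception as e: print('hid')
q,u=blob(S[0],(105,130),(240,181));print(q,u)
r=goalrot(8.3); rows(off((530.5,302.8,52),r,40),r,10)"
```

```text
hidTraceback (most recent call last):
  File "<string>", line 6, in <module>
    q,u=blob(S[0],(105,130),(240,181));print(q,u)
        ~~~~^^^^^^^^^^^^^^^^^^^^^^^^^^
  File "h.py", line 13, in blob
    i=max(ok,key=lambda i:s[i,4]); return c[i],s[i]
ValueError: max() iterable argument is empty
```

```bash
python3 -c "
from h import *
r=goalrot(8.3); rows(off((530.5,302.8,52),r,40),r,10)"
```

```text
dist 246.7774158256908 -1 -0.03 2.44 0.35 -0.3 -0.0 -1.4
-1 -0.09 2.44 0.36 -0.3 -0.0 -1.4
-1 -0.15 2.44 0.37 -0.3 -0.0 -1.4
-1 -0.21 2.43 0.38 -0.3 -0.0 -1.4
-1 -0.26 2.42 0.39 -0.3 -0.0 -1.4
-1 -0.32 2.41 0.40 -0.3 -0.0 -1.4
-1 -0.38 2.40 0.42 -0.3 -0.0 -1.4
-1 -0.44 2.39 0.43 -0.3 -0.0 -1.4
-1 -0.49 2.38 0.44 -0.3 -0.0 -1.4
-1 -0.55 2.36 0.45 -0.3 -0.0 -1.4
```

Call:
move_arm --targets "-1 0 2.4 0.3 -0.3 0 -1.4; -1 -0.1 2.4 0.3 -0.3 0 -1.4; -1 -0.2 2.4 0.3 -0.3 0 -1.4; -1 -0.2 2.4 0.3 -0.3 0 -1.4; -1 -0.3 2.4 0.3 -0.3 0 -1.4"

```text
clock: 5.45
eef_pos: [505.1, 180.4, 110.1]
tool_rot: [3.141, 0.189, -3.113]
force: [-1.3, -1.1, 0.8]
width: -0.2
gripper_force: 0.0
```

Call:
move_arm --targets "-1 -0.3 2.4 0.3 -0.3 0 -1.4; -1 -0.4 2.4 0.3 -0.3 0 -1.4; -1 -0.4 2.4 0.3 -0.3 0 -1.4; -1 -0.5 2.4 0.3 -0.3 0 -1.4; -1 -0.6 2.4 0.3 -0.3 0 -1.4"

```text
clock: 5.87
eef_pos: [520.1, 301.9, 99.7]
tool_rot: [3.139, 0.189, -2.988]
force: [-0.2, -0.7, 0.9]
width: 0.2
gripper_force: 0.0
```

Call:
move_arm --targets "-1 0 0 0 0 0 0; -1 0 0 0 0 0 0; -1 0 0 0 0 0 0"

```text
clock: 6.12
eef_pos: [520.1, 300.2, 100.3]
tool_rot: [3.139, 0.189, -2.99]
force: [0.1, 0.1, 0.1]
width: -0.2
gripper_force: 0.0
```

```bash
python3 -c "
from h import *
r=goalrot(8.3); rows(off((530.5,302.8,52),r,10),r,4)
S=cam('side');T=cam('top')
cv2.imwrite('pics/c4.png',np.hstack([cv2.resize(S[0][80:230,190:340],(400,400),interpolation=cv2.INTER_CUBIC),cv2.resize(T[0][130:230,150:250],(400,400),interpolation=cv2.INTER_CUBIC)])[:,:,::-1])
print(cv2.projectPoints(read_state()['eef_pos'],S[2],S[3],S[1],None)[0].ravel())"
```

```text
dist 39.48184600540042 -1 -0.03 0.02 0.99 0.1 -0.0 0.1
-1 -0.03 0.02 0.99 0.1 -0.0 0.1
-1 -0.03 0.03 0.99 0.1 -0.0 0.1
-1 -0.03 0.03 0.99 0.1 -0.0 0.1
[221.28706638 112.18265582]
```

View pics/c4.png

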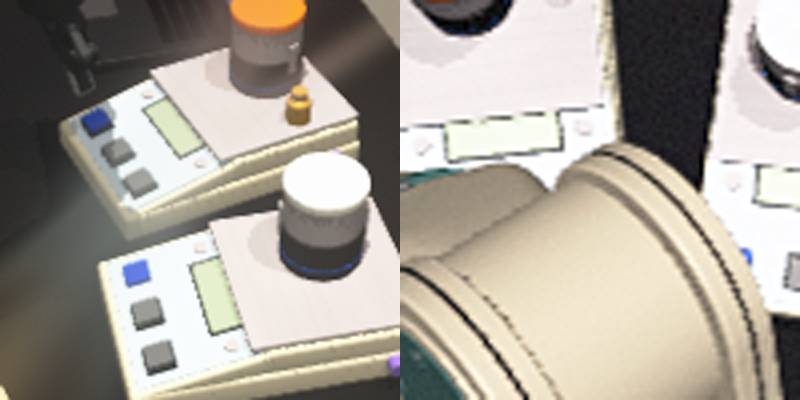

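The white balance's blue key now sits nearly flush. The fingertip at crop (85,85), i.e. side (222,112), matches the projected TCP at (221,112), above the orange balance's blue key.

Call:
move_arm --targets "-1 0 0 1.1 0 0 0; -1 0 0 1.1 0 0 0; -1 -0.1 0.1 1.1 0 0 0; -1 0 0 0.8 0 0 0; -1 0 0 0 0 0 0"

```text
clock: 6.63
eef_pos: [528.6, 303.4, 59.5]
tool_rot: [3.138, 0.189, -2.99]
force: [-0.2, 0.7, -0.1]
width: -0.0
gripper_force: 0.0
```

Call:
move_arm --targets "-1 0 0 0.2 0 0 0; -1 0 0 0.2 0 0 0; -1 0 0 0.2 0 0 0; -1 0 0 0 0 0 0; -1 0 0 0 0 0 0"

```text
clock: 7.05
eef_pos: [530.4, 304.7, 56.3]
tool_rot: [3.136, 0.192, -2.99]
force: [-0.9, -0.4, 0.6]
width: 0.1
gripper_force: 0.0
```

Call:
move_arm --targets "-1 0 0 0.1 0 0 0; -1 0 0 0.1 0 0 0; -1 0 0 0.1 0 0 0; -1 0 0 0 0 0 0; -1 0 0 0 0 0 0"

```text
clock: 7.47
eef_pos: [531.1, 304.9, 53.4]
tool_rot: [3.136, 0.192, -2.99]
force: [-0.1, -0.2, 3.0]
width: 0.1
gripper_force: 1.2
```

Call:
move_arm --targets "-1 0 0 0.1 0 0 0; -1 0 0 0.1 0 0 0; -1 0 0 0.1 0 0 0; -1 0 0 0 0 0 0; -1 0 0 0 0 0 0"

```text
clock: 7.88
eef_pos: [531.7, 305.0, 50.2]
tool_rot: [3.136, 0.192, -2.99]
force: [-0.1, 0.4, 3.0]
width: -0.1
gripper_force: 1.2
```

Call:
move_arm --targets "-1 0 0 0.1 0 0 0; -1 0 0 0.1 0 0 0; -1 0 0 0.1 0 0 0; -1 0 0 0 0 0 0; -1 0 0 0 0 0 0"

```text
clock: 8.3
eef_pos: [532.2, 305.1, 47.7]
tool_rot: [3.136, 0.192, -2.99]
force: [-0.6, -0.4, 8.5]
width: -0.2
gripper_force: 3.9
```

Call:
move_arm --targets "-1 0 0 -1.5 0 0 0; -1 0 0 -2.5 0 0 0; -1 0 0 -2.5 0 0 0; -1 0 0 -1.5 0 0 0; -1 0 0 0 0 0 0"

```text
clock: 8.72
eef_pos: [517.3, 303.4, 128.3]
tool_rot: [3.134, 0.195, -2.99]
force: [-0.4, 0.3, -0.5]
width: 0.2
gripper_force: 0.0
```

```bash
python3 -c "
from h import *
r=goalrot(7.8); rows(np.array([505,-170,140.]),r,14)"
```

```text
dist 473.66765482567473 -1 0.57 -3.33 -0.22 0.0 0.0 0.1
-1 0.57 -3.33 -0.22 0.0 0.0 0.1
-1 0.56 -3.33 -0.22 0.0 0.0 0.1
-1 0.56 -3.33 -0.22 0.0 0.0 0.1
-1 0.56 -3.33 -0.21 0.0 0.0 0.1
-1 0.55 -3.33 -0.21 0.0 0.0 0.1
-1 0.55 -3.33 -0.21 0.0 0.0 0.1
-1 0.55 -3.33 -0.20 0.0 0.0 0.1
-1 0.54 -3.33 -0.20 0.0 0.0 0.1
-1 0.54 -3.33 -0.20 0.0 0.0 0.1
-1 0.53 -3.34 -0.20 0.0 0.0 0.1
-1 0.53 -3.34 -0.19 0.0 0.0 0.1
-1 0.53 -3.34 -0.19 0.0 0.0 0.1
-1 0.52 -3.34 -0.19 0.0 0.0 0.1
```

Call:
move_arm --targets "-1 0.6 -3.3 -0.2 0 0 0; -1 0.6 -3.3 -0.2 0 0 0; -1 0.6 -3.3 -0.2 0 0 0; -1 0.6 -3.3 -0.2 0 0 0; -1 0.6 -3.3 -0.2 0 0 0"

```text
clock: 9.13
eef_pos: [510.0, 132.5, 127.8]
tool_rot: [3.136, 0.189, -2.99]
force: [0.0, 0.2, 0.3]
width: 0.1
gripper_force: 0.0
```

Call:
move_arm --targets "-1 0.6 -3.3 -0.2 0 0 0; -1 0.6 -3.3 -0.2 0 0 0; -1 0.6 -3.3 -0.2 0 0 0; -1 0.6 -3.3 -0.2 0 0 0; -1 0.6 -3.3 -0.2 0 0 0"

```text
clock: 9.55
eef_pos: [504.2, -35.2, 131.2]
tool_rot: [3.136, 0.19, -2.99]
force: [1.3, -0.6, 0.6]
width: -0.2
gripper_force: 0.0
```

Call:
move_arm --targets "-1 0.6 -3.3 -0.2 0 0 0; -1 0.6 -3.3 -0.2 0 0 0; -1 0.6 -3.3 -0.2 0 0 0; -1 0.6 -3.3 -0.2 0 0 0; -1 0 0 0 0 0 0"

```text
clock: 9.97
eef_pos: [498.1, -176.8, 132.5]
tool_rot: [3.138, 0.187, -3.003]
force: [-1.0, 0.1, -1.4]
width: -0.2
gripper_force: 0.0
```

```bash
python3 -c "
from h import *
r=goalrot(7.8); rows(off((596,-247.2,52),r,45),r,5)"
```

```text
dist 120.08703650852362 -1 -1.41 -1.67 1.00 0.0 -0.1 0.0
-1 -1.41 -1.67 1.00 0.0 -0.1 0.0
-1 -1.41 -1.67 1.00 0.0 -0.1 0.0
-1 -1.41 -1.66 1.01 0.0 -0.1 0.0
-1 -1.41 -1.66 1.01 0.0 -0.1 0.0
```

Call:
move_arm --targets "-1 -1.4 -1.6 1 0 0 0; -1 -1.4 -1.6 1 0 0 0; -1 -1.4 -1.6 1 0 0 0; -1 -1.4 -1.6 1 0 0 0; -1 -1.4 -1.6 1 0 0 0"

```text
clock: 10.38
eef_pos: [589.9, -235.2, 96.6]
tool_rot: [3.135, 0.189, -2.99]
force: [0.0, -0.0, 0.1]
width: 0.0
gripper_force: 0.0
```

Call:
move_arm --targets "-1 0 0 0 0 0 0; -1 0 0 0 0 0 0; -1 0 0 0 0 0 0"

```text
clock: 10.63
eef_pos: [589.0, -233.7, 97.5]
tool_rot: [3.134, 0.19, -2.989]
force: [-0.3, 0.2, -0.2]
width: 0.3
gripper_force: 0.0
```

```bash
python3 -c "
from h import *
r=goalrot(7.8); rows(off((596,-247.2,52),r,8),r,4)
S=cam('side');T=cam('top')
cv2.imwrite('pics/c5.png',np.hstack([cv2.resize(S[0][100:320,210:410],(440,484),interpolation=cv2.INTER_CUBIC),cv2.resize(T[0][90:250,140:260],(360,484),interpolation=cv2.INTER_CUBIC)])[:,:,::-1])
for c in(S,T): print(cv2.projectPoints(read_state()['eef_pos'],c[2],c[3],c[1],None)[0].ravel())"
```

```text
dist 40.396807712928535 -1 0.09 -0.37 0.94 0.1 -0.0 0.2
-1 0.09 -0.36 0.94 0.1 -0.0 0.2
-1 0.09 -0.36 0.94 0.1 -0.0 0.2
-1 0.09 -0.36 0.94 0.1 -0.0 0.2
[313.63530337 244.36802068]
[324.49942177 169.3563798 ]
```

View pics/c5.png

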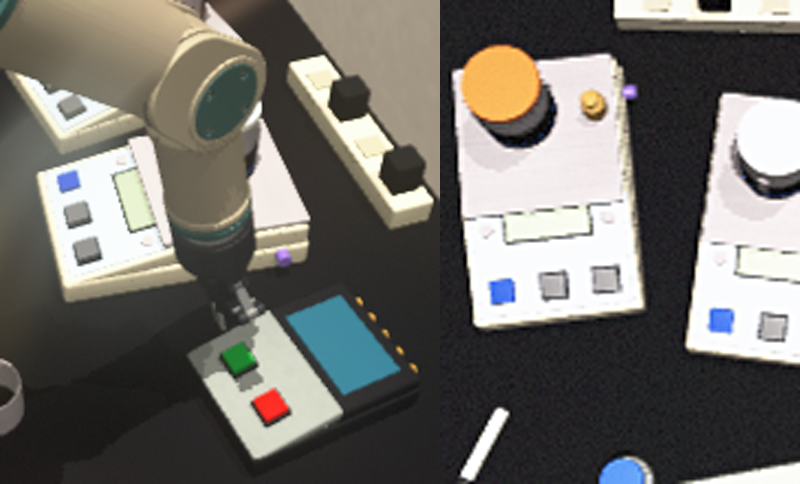

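The fingertip at crop (222,325), i.e. side (311,248), is near the projected TCP. Both blue keys look down and the samplers are unmoved. Now the green key.

Call:
move_arm --targets "-1 0.1 -0.4 0.9 0 0 0; -1 0.1 -0.4 0.9 0 0 0; -1 0.1 -0.4 0.9 0 0 0; -1 0.1 -0.3 0.9 0 0 0; -1 0 0 0 0 0 0"

```text
clock: 11.15
eef_pos: [593.7, -250.0, 59.6]
tool_rot: [3.135, 0.188, -2.991]
force: [-0.5, 0.3, 0.1]
width: 0.5
gripper_force: 0.0
```

Call:
move_arm --targets "-1 0 0 0 0 0 0; -1 0 0 0 0 0 0; -1 0 0 0.2 0 0 0; -1 0 0 0 0 0 0; -1 0 0 0 0 0 0"

```text
clock: 11.57
eef_pos: [595.8, -248.8, 60.7]
tool_rot: [3.136, 0.192, -2.99]
force: [-0.2, -0.5, -0.2]
width: -0.1
gripper_force: 0.0
```

Call:
move_arm --targets "-1 0 0 0.1 0 0 0; -1 0 0 0.1 0 0 0; -1 0 0 0.1 0 0 0; -1 0 0 0 0 0 0; -1 0 0 0 0 0 0"

```text
clock: 11.98
eef_pos: [596.1, -248.8, 57.3]
tool_rot: [3.136, 0.192, -2.99]
force: [-0.1, -0.1, -0.4]
width: 0.3
gripper_force: 0.0
```

Call:
move_arm --targets "-1 0 0 0.1 0 0 0; -1 0 0 0.1 0 0 0; -1 0 0 0.1 0 0 0; -1 0 0 0 0 0 0; -1 0 0 0 0 0 0"

```text
clock: 12.4
eef_pos: [596.7, -248.6, 54.4]
tool_rot: [3.136, 0.191, -2.99]
force: [-0.7, 0.1, -0.6]
width: -0.0
gripper_force: 0.0
```

Call:
move_arm --targets "-1 0 0 0.1 0 0 0; -1 0 0 0.1 0 0 0; -1 0 0 0.1 0 0 0; -1 0 0 0 0 0 0; -1 0 0 0 0 0 0"

```text
clock: 12.82
eef_pos: [597.3, -248.6, 51.6]
tool_rot: [3.136, 0.192, -2.99]
force: [0.5, 0.2, 0.4]
width: -0.4
gripper_force: 0.4
```

Call:
move_arm --targets "-1 0 0 0.1 0 0 0; -1 0 0 0.1 0 0 0; -1 0 0 0 0 0 0; -1 0 0 0 0 0 0"

```text
clock: 13.15
eef_pos: [597.7, -248.6, 49.7]
tool_rot: [3.136, 0.192, -2.99]
force: [-1.4, 0.1, 3.0]
width: 0.3
gripper_force: 1.2
```

Call:
move_arm --targets "-1 0 0 0.1 0 0 0; -1 0 0 0.1 0 0 0; -1 0 0 0.1 0 0 0; -1 0 0 0 0 0 0; -1 0 0 0 0 0 0"

```text
clock: 13.57
eef_pos: [598.3, -248.5, 46.6]
tool_rot: [3.136, 0.192, -2.99]
force: [-0.9, -0.4, 2.3]
width: 0.4
gripper_force: 1.1
```

Call:
move_arm --targets "-1 0 0 0.1 0 0 0; -1 0 0 0.1 0 0 0; -1 0 0 0 0 0 0; -1 0 0 0 0 0 0"

```text
clock: 13.9
eef_pos: [598.7, -248.5, 44.9]
tool_rot: [3.136, 0.192, -2.99]
force: [-1.9, -0.5, 5.4]
width: 0.0
gripper_force: 2.9
```

Bottomed at 5.4 N, so I retract clear.

Call:
move_arm --targets "-1 0 0 -1.5 0 0 0; -1 0 0 -3 0 0 0; -1 0 0 -3.5 0 0 0; -1 0 0 -3 0 0 0; -1 0 0 -2 0 0 0"

```text
clock: 14.32
eef_pos: [574.6, -252.6, 175.7]
tool_rot: [3.137, 0.194, -2.989]
force: [-0.1, 0.0, -0.3]
width: -0.1
gripper_force: 0.0
```

Call:
move_arm --targets "-1 0 0 0 0 0 0; -1 0 0 0 0 0 0; -1 0 0 0 0 0 0; -1 0 0 0 0 0 0; -1 0 0 0 0 0 0"

```text
clock: 14.73
eef_pos: [573.6, -252.4, 171.0]
tool_rot: [3.135, 0.19, -2.99]
force: [0.1, -0.6, 0.7]
width: -0.1
gripper_force: 0.0
```

```bash
python3 -c "
from h import *
S=cam('side');T=cam('top')
cv2.imwrite('pics/c6.png',np.hstack([S[0][:,140:],T[0][:,130:400]])[:,:,::-1])
print(read_state()['force'],read_state()['eef_pos'])"
```

```text
[-0.16574278  0.75610581  0.30360249] [ 573.9143796  -252.42468804  171.29997977]
```

View pics/c6.png

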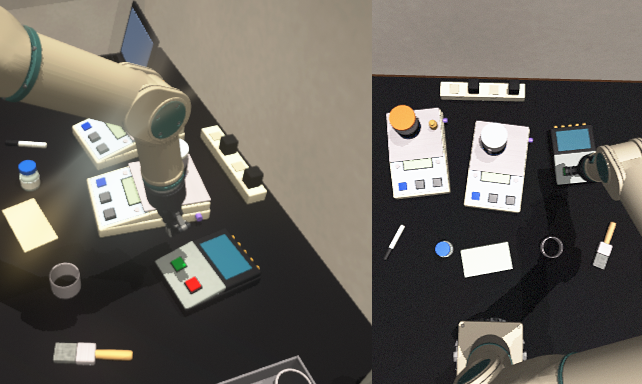

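The hand is clear and nothing has moved: samplers, weight, jar, ring, marker and brush stand where they were. The green key at about side (318,265) is flush in its panel and the red key is still proud.

```bash
python3 -c "
from cell import order
print(order.finish_job())"
```

```text
the job is handed in; nothing more can be done
None
```

I pressed the three keys in order (white-cap balance blue, orange-cap balance blue, logger green), each to the bottom at a measured 9 N or less, left the hand clear with everything else where it was, and handed the job in; it returned no verdict.

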